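# Scoop the white bung out of the tote corner and put it on the scale

## Robot

A 7-joint arm with a two-finger parallel gripper is mounted at the origin on the work surface. World frame = base frame: x ahead of the robot, y to its left, z up, the work surface at z = 0. Lengths are in m, angles in degrees, forces in N, time in s.
With the tool pointing down it reaches from about 0.425 to 0.875 m from the base axis. Payload 4.7 kg.
Tool frame: the origin (TCP) lies midway between the tips of the shut fingers; the grasp point (between the pads) lies 19 mm behind it; z points along the fingers, y is the direction in which the jaws open and shut (so a half turn about z gives the same grasp; the last joint's range is limited). The gripper opens to 87 mm and grips with 3 to 60 N. Pads are 19 mm wide; open, the fingers measure 117 mm over their backs; the gripper's body (75 mm by 190 mm) begins 51 mm behind the grasp point.
Start: joints at [69.506, 18.392, -4.016, 83.108, 1.295, 78.541, -3.26], TCP at [0.236, -0.606, 0.223] pointing down, gripper open.
Joint ranges: [-163.93, 163.93], [-17.29, 119.83], [-79.2, 71.16], [3.27, 140.29], [-89.18, 269.18], [5.43, 117.66], [-154.24, 154.24]. Speed limits (degrees/s): [147.25, 147.25, 180, 180, 180, 180, 180].

## Interface

Orientations are given as [roll, pitch, yaw] about the fixed x, y, z axes, in that order (R = Rz(yaw) Ry(pitch) Rx(roll)).
In Python, from cell import env gives the robot as it stands. The module is installed in compiled form; this text tells all that it offers.
- The arm moves only by the tool servo_tool, never from a script. Its argument "plan" is a list of rows, each a list of 3 entries, a list of its own where there are three numbers: the opening, from 0 (shut) to 1 (fully open), then the shift along the tool's x, y, z in cm, then the turn, a rotation vector about the tool's x, y, z in degrees. A call has 1 to 20 rows; each row shifts and turns the pose as measured when the row begins, along the tool's axes as they then stand; what a row does not reach is not made up. A row lasts 1/12 s, in which the tool goes at most 41.7 mm and 7.16 degrees, less where a joint would pass 70% of its speed; a pose out of reach is approached as far as the arm can. A call is refused whole if a number of a shift passes 4.17 or a number of a turn 7.16, either way. A call with a gripper value outside its range is refused whole. The fingers move at their own pace and stop on an object; "force" is the grip in N (left out, the last holds). Time passes only in rows, so rows that do not move let the fingers close. It gives the time, the measured TCP pose, the force and the opening at its end, in the units of the state.
- env.get_obs(): the state, without advancing time (a new reading comes with each control period).
- env.read_camera(name): name is "scene" or "top"; returns a dict with "image" (400x640x3 uint8, blue, green, red), "fx", "fy", "cx", "cy" (pixels), "rvec" (rotation vector, rad) and "tvec" (3), from world to camera coordinates, as OpenCV has them. Camera axes: x right, y down, z forward; pixel columns grow to the right and rows downward; lengths in m; the calibration is good to about 2 mm. A picture is of the moment at which its call begins. There is no depth.
- env.sign_off(): hands the job in, once; it reports no verdict.
The state is a dict: "time_s": time; "qpos": joint angles; "joint_velocities": joint speeds; "effort": joint torques, N m; "tool_pos": TCP position; "tool_rot": TCP orientation; "force": force on the tool from outside, world axes, zero at the start; "wrist_torque": the same for the moment, N m; "grip_width": finger opening in m.
Only numpy, scipy, OpenCV 4.12 (cv2) and the standard library are available. Lean on these libraries where they do the work, as an engineer would, in place of code of your own. Each camera call takes 0.05 s, during which the arm holds its last target. There are 200 camera calls.

## Task

Use the scoop to pick up the white bung: push the scoop along the floor of the green tote into the corner where the bung lies, so that the walls stop it and it rides into the scoop. Then lift the scoop out, set it down upright in the middle of the steel weighing pan with the white bung still in it, and let go. Never touch the white bung with the gripper, and leave the dark grey bung where it lies.

Things in the scene. Friction and masses are not known exactly. Their poses are not given: they have to be found in the camera images.
- station: Fixed: green open tote, and beside it a scale with a steel pan. Origin on the bench under the tote's centre; x along tote, y across, z up. Inner walls at x = +-155 and y = +-145 mm, 5 mm thick; inner floor 13 mm, rim 73 mm above the bench. Pan 160 x 160 mm, flat, centre x = -10, y = -245 mm, top 45 mm above the bench; beyond it a display block 34 mm high.
- scoop: Aluminium scoop, 220 g, level on the tote floor near its middle, mouth to its +x, within 10 degrees of station +x. Origin on its underside. Flat floor 2 mm thick, 90 mm wide, x = -55 (back wall) to +60 mm (front lip); sides 3 mm thick, 36 mm high, from the back to x = 30, then bare lip. Upright orange grip 20 mm (x) by 36 mm (y), centre x = -46, y = 0, from z = 60 to 108 mm.
- white_bung: White plastic bung (round plug), 46 mm across, 16 mm high, 30 g, flat on the tote floor in one of the two corners at the +x end (drawn each time), its edge 18 to 42 mm from the side wall and 10 to 50 mm from the end wall. Lower edge bevelled (19 degrees, 4.5 mm high), so the scoop's lip slips under it once a wall stops it. Origin: centre of underside.
- grey_bung: Dark grey plastic bung of the same shape and size as the white one, lying flat in the other of the two +x corners of the tote; not wanted. Origin: centre of its underside.
There are look-alikes about, which are no part of the job. There is more than one size of the scoop; the job needs the smaller. What is shaped like the white_bung but yellow is not meant.

How it is judged (in metres and radians):
On the way, in this order (a step that is already met when the one before it is completed fails the run):
1. the white bung is in the scoop while the scoop is still down in the tote (x of white_bung in the frame of scoop between -0.05 and 0.05 m and y of white_bung in the frame of scoop between -0.042 and 0.042 m and z of white_bung in the frame of scoop between -0.002 and 0.02 m and x of scoop in the frame of station between -0.155 and 0.155 m and y of scoop in the frame of station between -0.145 and 0.145 m and z of scoop in the frame of station below 0.045 m), for 0.1 s.
2. the scoop is lifted above the tote's floor by 60 mm or more with the white bung in it (x of white_bung in the frame of scoop between -0.05 and 0.05 m and y of white_bung in the frame of scoop between -0.042 and 0.042 m and z of white_bung in the frame of scoop between -0.002 and 0.02 m and z of scoop in the frame of station above 0.073 m), for 0.1 s.
3. the scoop is set down on the pan (not dropped): it stands there with the fingers still on it (x of white_bung in the frame of scoop between -0.05 and 0.05 m and y of white_bung in the frame of scoop between -0.042 and 0.042 m and z of white_bung in the frame of scoop between -0.002 and 0.02 m and x of scoop in the frame of station between -0.04 and 0.02 m and y of scoop in the frame of station between -0.275 and -0.215 m and z of scoop in the frame of station between 0.04 and 0.052 m and angle between scoop's own z axis and vertical below 0.12 rad and contact force between the fingers and scoop above 0.5 N), for 0.05 s.
At the end, for the whole second after the job is handed in: The scoop stands released, upright (within 7 degrees) and at rest on the weighing pan, its origin within 30 mm of the pan's centre along each of the station's axes, at any yaw; the white bung lies at rest in the scoop; the grey bung is within 30 mm of where it started (x of white_bung in the frame of scoop between -0.05 and 0.05 m and y of white_bung in the frame of scoop between -0.042 and 0.042 m and z of white_bung in the frame of scoop between -0.002 and 0.02 m and x of scoop in the frame of station between -0.04 and 0.02 m and y of scoop in the frame of station between -0.275 and -0.215 m and z of scoop in the frame of station between 0.04 and 0.052 m and angle between scoop's own z axis and vertical below 0.12 rad and linear speed of each of scoop, white_bung below 0.02 m/s and distance of grey_bung from where it was at the start of the episode below 0.03 m); the robot touches nothing.
It fails at once if the gripper's fingers touch the white bung (contact force between the fingers and white_bung above 0.5 N).
It fails at once if the grey bung is shifted by more than 30 mm (distance of grey_bung from where it was at the start of the episode above 0.03 m).
It also fails if it takes over 48 s, if anything falls off the work surface, if the arm or the gripper's body presses on something with over 40 N, if the wrist force passes 120 N, or if a joint passes its speed limit or range.

## Working session

There is one attempt and no reset: what is moved stays moved. The work goes in short steps, Python scripts to look and compute and a tool call to move; the robot and the scene stay as the last step left them, time stands still between calls to the robot, and variables do not carry over. Pictures are saved under pics/ and viewed, about 8 in all and at most 12, crops included, and the job is handed in when it is done.

Besides the shell and the picture viewer there is one more tool, called after "Emit:" by a JSON object that holds its "api" and its "payload". servo_tool: Moves the arm, as the interface text tells. Its arguments: {"type":"object","properties":{"plan":{"type":"array"},"force":{"type":"number"}},"required":["plan"]}

```bash
mkdir -p pics
cat > h.py <<'E'
import numpy as np, cv2
from cell import env
def cam(n,f=None):
    c=env.read_camera(n)
    if f: cv2.imwrite('pics/'+f,c['image'])
    return c
def ray(c,u,v,z):
    R=cv2.Rodrigues(np.array(c['rvec'],float))[0]; t=np.array(c['tvec'],float).ravel()
    d=R.T@np.array([(u-c['cx'])/c['fx'],(v-c['cy'])/c['fy'],1]); o=-R.T@t
    return o+d*(z-o[2])/d[2]
def proj(c,P):
    K=np.array([[c['fx'],0,c['cx']],[0,c['fy'],c['cy']],[0,0,1.]])
    return cv2.projectPoints(np.array(P,float).reshape(-1,3),np.array(c['rvec'],float),np.array(c['tvec'],float),K,None)[0][:,0]
E
python3 - <<'E'
from h import *
o=env.get_obs();print(o)
for n in('top','scene'):
    c=cam(n,n+'0.png');print({k:v for k,v in c.items() if k!='image'})
E
```

```text
{'time_s': 0.0, 'qpos': array([69.50734078, 18.43702104, -4.01726872, 83.17519482,  1.29474986,
       78.53959707, -3.25813803]), 'joint_velocities': array([-0.09057605, -0.01373049,  0.03684139, -0.06913393, -0.10469714,
        0.03305214, -0.09672766]), 'effort': array([ 4.48967503e-04, -4.91286993e+01, -4.03566342e-01, -3.12529993e+01,
       -6.39283005e-02,  4.38176352e-02,  1.83660800e-04]), 'tool_pos': array([ 0.2358913 , -0.60509671,  0.22148228]), 'tool_rot': array([-1.79893423e+02,  4.94225479e-03,  2.13058804e+01]), 'force': array([ 0.12085177, -0.47150808,  0.22255896]), 'wrist_torque': array([ 0.05456862,  0.00760249, -0.00541597]), 'grip_width': 0.08690611183369888}
{'fx': 450.2414514419155, 'fy': 450.2414514419155, 'cx': 312.45844799948674, 'cy': 195.10320796403843, 'rvec': array([ 2.14835759, -2.13731624,  0.12038686]), 'tvec': array([0.09188833, 0.50918068, 1.03015183])}
{'fx': 369.5964280655724, 'fy': 369.5964280655724, 'cx': 320.20616598908214, 'cy': 196.2132809753051, 'rvec': array([ 1.90768884,  1.08241337, -0.62857625]), 'tvec': array([-0.32312623, -0.17573851,  1.31145269])}
```

View pics/top0.png

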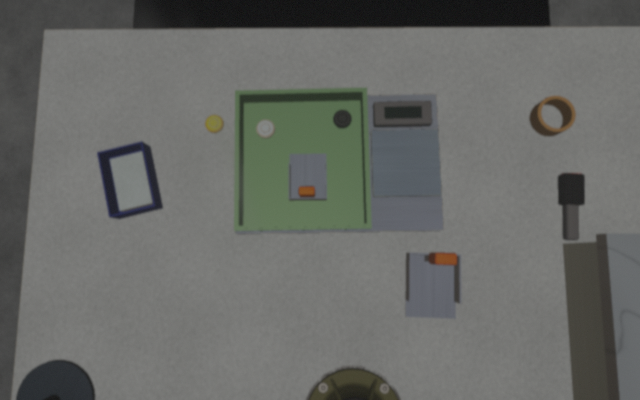

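View pics/scene0.png

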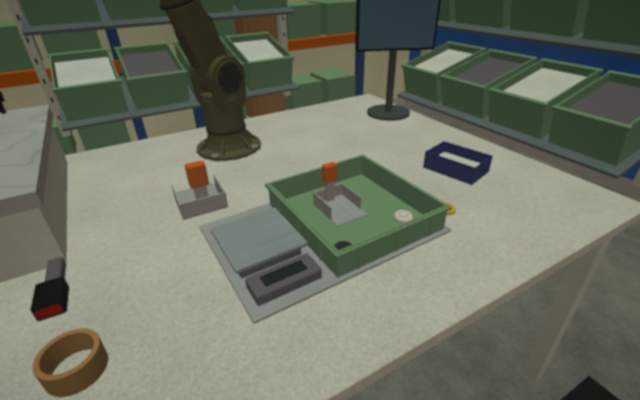

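White bung at top-view (265,128), grey bung (343,119), scoop in the tote (308,177), another scoop on the bench (432,285), and a yellow look-alike outside (214,124). I'll measure them and enlarge a crop.

Run:
```python
from h import *
c=cam('top'); im=c['image']
cv2.imwrite('pics/crop1.png',cv2.resize(im[80:330,200:470],None,fx=2.4,fy=2.4,interpolation=cv2.INTER_CUBIC)[:600,:800])
hsv=cv2.cvtColor(im,cv2.COLOR_BGR2HSV)
g=cv2.inRange(hsv,(40,50,40),(80,255,255)); n,l,s,ce=cv2.connectedComponentsWithStats(g)
i=1+s[1:,4].argmax(); pts=np.argwhere(l==i)[:,::-1]
h=cv2.convexHull(pts.astype(np.int32)); print('green',s[i])
# fit rim outer by lsq: hull polygon simplification
q=cv2.approxPolyDP(h,6,True)[:,0]; print(q); W=[ray(c,u,v,.073) for u,v in q]; print(np.round(W,4))
print(cv2.minAreaRect(np.array(W)[:,:2].astype(np.float32)))
def blob(m,roi,z,name):
    x0,y0,x1,y1=roi; mm=np.zeros_like(m); mm[y0:y1,x0:x1]=m[y0:y1,x0:x1]
    p=np.argwhere(mm>0)[:,::-1]; ct=p.mean(0); print(name,len(p),ct,p.min(0),p.max(0),np.round(ray(c,*ct,z),4))
    return p
V=hsv[...,2];S=hsv[...,1]
blob(((S<60)&(V>110)).astype(np.uint8),(250,110,285,145),.029,'white')
blob(((V<70)).astype(np.uint8),(328,106,358,134),.029,'grey')
for r,n in(((285,150,335,210),'small'),((395,245,470,325),'big')):
    p=blob(cv2.inRange(hsv,(3,120,80),(18,255,255)),r,.121 if n=='small' else .14,'grip '+n)
    print(cv2.minAreaRect(np.array([ray(c,*a,.121 if n=='small' else .14)[:2] for a in p],np.float32)))
p=blob(((S<75)).astype(np.uint8),(280,148,335,205),.015,'scoop')
print(cv2.minAreaRect(np.array([ray(c,*a,.03)[:2] for a in p],np.float32)))
print('base',proj(c,[[0,0,0],[.236,-.606,.22]]))
```

```text
green [  235    88   136   142 15736]
[[369 227]
 [235 229]
 [236  91]
 [365  88]]
[[ 0.4316 -0.0342  0.073 ]
 [ 0.4255  0.2687  0.073 ]
 [ 0.7509  0.2759  0.073 ]
 [ 0.7579 -0.0281  0.073 ]]
((0.5913932919502258, 0.12028683722019196), (0.32637977600097656, 0.3040800988674164), 1.2688671350479126)
white 287 [264.58885017 127.35191638] [255 119] [274 136] [0.6754 0.2122 0.029 ]
grey 244 [341.87295082 118.6352459 ] [334 110] [350 127] [0.6973 0.0243 0.029 ]
grip small 132 [306.15909091 190.97727273] [299 187] [313 195] [0.5062 0.1064 0.121 ]
((0.5061452388763428, 0.10680508613586426), (0.017587319016456604, 0.030542494729161263), 0.21626800298690796)
grip big 242 [444.99586777 258.40495868] [434 253] [456 264] [ 0.363  -0.1841  0.14  ]
((0.363150030374527, -0.18406251072883606), (0.04593343287706375, 0.021908635273575783), 86.31998443603516)
scoop 2970 [307.03030303 175.16801347] [280 148] [334 204] [0.5601 0.1084 0.015 ]
((0.5558614730834961, 0.10849690437316895), (0.13601265847682953, 0.1302424520254135), 0.09040560573339462)
base [[352.61945699 417.64734184]
 [689.06639621 329.71995862]]
```

View pics/crop1.png

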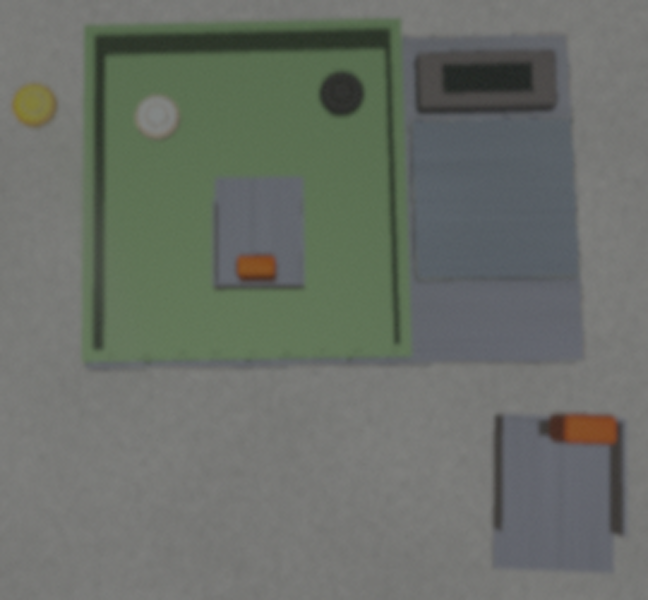

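In the tote, the scoop grip measures about 18x31 mm in pixels, against 22x46 mm for the bench one. So the tote scoop (308,177) is the smaller and is the one meant. The white bung (265,128) is in the tote's +x/+y corner, 32 mm from the side and 46 mm from the end wall, which fits the description. The yellow one outside and the grey bung at (343,119) are not wanted. Setting out.

Emit:
{"api": "servo_tool", "payload": {"plan": [[1,[3.28,-2.54,0],[0,0,-7]],[1,[3.56,-2.14,0],[0,0,-7]],[1,[3.79,-1.69,0],[0,0,-7]],[1,[3.97,-1.21,0],[0,0,-7]],[1,[4.09,-0.72,0],[0,0,-7]],[1,[4.14,-0.22,0],[0,0,-7]],[1,[4.14,0.29,0],[0,0,-7]],[1,[4.07,0.79,0],[0,0,-7]],[1,[3.95,1.28,0],[0,0,-7]],[1,[3.76,1.75,0],[0,0,-7]]]}}

```text
time_s: 0.98
tool_pos: [0.4362, -0.2488, 0.215]
tool_rot: [-179.5, -0.0, 92.3]
force: [0.8, -0.1, 0.7]
grip_width: 0.0871
```

Run:
```python
from h import *
from scipy.optimize import least_squares
im=cv2.imread('pics/top0.png'); c=cam('top','top1.png')
hsv=cv2.cvtColor(im,cv2.COLOR_BGR2HSV)
m=(cv2.inRange(hsv,(40,50,40),(80,255,255))==0).astype(np.uint8); m[:145]=0;m[215:]=0;m[:,:275]=0;m[:,340:]=0
n,l,s,ce=cv2.connectedComponentsWithStats(m); i=1+s[1:,4].argmax(); print(s[i])
for v in range(s[i][1],s[i][1]+s[i][3],4):
    u=np.where(l[v]==i)[0]; print(v,u.min(),u.max(),end='; ')
mask=(l==i).astype(np.uint8)
def sil(p):
    x,y,a=p; R=np.array([[np.cos(a),-np.sin(a)],[np.sin(a),np.cos(a)]]); M=np.zeros((1600,2560),np.uint8)
    P=[]
    for (X,Y,Z) in [(-.055,-.045,0),(-.055,.045,0),(.06,-.045,0),(.06,.045,0),(-.055,-.045,.036),(-.055,.045,.036),(.03,-.045,.036),(.03,.045,.036)]:
        P.append([*(R@[X,Y]+[x,y]),Z+.013])
    h=cv2.convexHull((proj(c,P)*4+1.5).astype(np.int32)); cv2.fillConvexPoly(M,h,255)
    return cv2.resize(M,(640,400),interpolation=cv2.INTER_AREA)/255.
from scipy.optimize import minimize
f=lambda p:np.abs(sil([p[0]/100,p[1]/100,p[2]/10])-mask).sum()
r=min((minimize(f,[55.2,10.7,a],method='Nelder-Mead',options=dict(initial_simplex=[[55.2,10.7,a],[56,10.7,a],[55.2,11.4,a],[55.2,10.7,a+.6]])) for a in(-.8,0,.8)),key=lambda r:r.fun)
print(r.x,np.degrees(r.x[2]/10),r.fun,mask.sum())
o=env.get_obs();print(o['time_s'],o['tool_pos'],o['tool_rot'],o['qpos'])
```

```text
[ 288  153   40   48 1862]
153 290 326; 157 289 326; 161 289 326; 165 288 326; 169 288 326; 173 288 326; 177 288 327; 181 288 327; 185 288 327; 189 288 327; 193 288 327; 197 288 327; [5.56125790e+01 1.06362730e+01 4.47371155e-02] 0.2563247904552127 55.819607843137256 1862
1.0333 [ 0.44132642 -0.2389238   0.2153682 ] [-179.65294213   -0.29900346   93.28415847] [ 51.36853497   2.07138516 -26.34216408 103.14293905   0.8476097
  75.44955334  28.10657182]
```

Emit:
{"api": "servo_tool", "payload": {"plan": [[1,[3.8,1,0],[0,0,3]],[1,[4,1,0],[0,0,0]],[1,[4,0.8,0],[0,0,0]],[1,[4,0.8,0],[0,0,0]],[1,[4,0.8,0],[0,0,0]],[1,[4,0.8,0],[0,0,0]],[1,[4,0.8,0],[0,0,0]],[1,[3,0.8,0],[0,0,0]],[1,[1.5,0.4,0],[0,0,0]],[1,[0,0,0],[0,0,0]],[1,[0,0,0],[0,0,0]]]}}

```text
time_s: 1.95
tool_pos: [0.5077, 0.0913, 0.2151]
tool_rot: [-179.7, -0.3, 90.3]
force: [-0.2, -0.9, 0.4]
grip_width: 0.0871
```

Emit:
{"api": "servo_tool", "payload": {"plan": [[1,[1.2,0.1,2],[0.3,0,0]],[1,[0.3,0,2.5],[0,0.3,0]],[1,[0,0,2],[0,0,0]],[1,[0,0,0],[0,0,0]]]}}

```text
time_s: 2.28
tool_pos: [0.5094, 0.1004, 0.1488]
tool_rot: [-179.5, -0.4, 89.8]
force: [-0.0, -0.8, -0.3]
grip_width: 0.0872
```

Run:
```python
from h import *
a=cam('scene')['image']; b=cam('top')['image']
f=lambda i:cv2.resize(i,(400,400),interpolation=cv2.INTER_CUBIC)
cv2.imwrite('pics/p2.png',np.hstack([f(a[110:290,240:420]),f(b[80:250,220:390])]))
o=env.get_obs();print(o['tool_pos'],o['tool_rot'],o['force'])
```

```text
[0.51157112 0.10076056 0.15208621] [-179.80441067   -0.38952904   89.78856425] [ 0.96482667  0.05992654 -0.32749841]
```

View pics/p2.png

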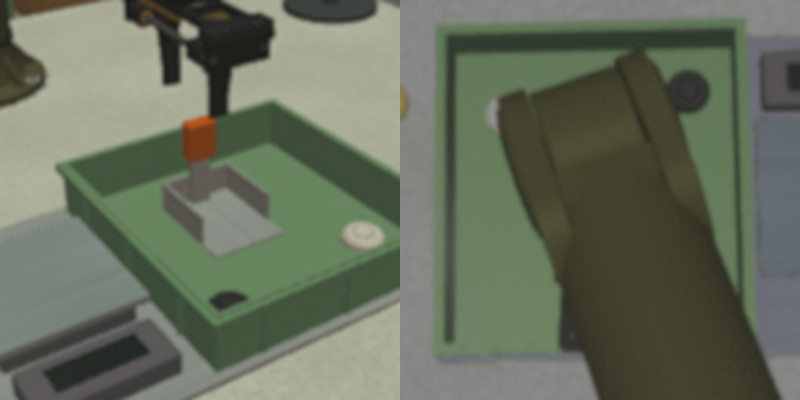

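The scene crop shows the fingers straddling the grip, one before and one behind (tips at (170,80) and (217,112), grip at (200,140)). The bungs are unmoved. Descending.

Emit:
{"api": "servo_tool", "payload": {"plan": [[1,[0.5,-0.1,2],[0,0.3,0]],[1,[0,0,2.5],[0,0,0]],[1,[0,0,1.5],[0,0,0]],[1,[0,0,0.8],[0,0,0]],[1,[0,0,0],[0,0,0]],[1,[0,0,0],[0,0,0]]]}}

```text
time_s: 2.88
tool_pos: [0.5185, 0.1008, 0.0914]
tool_rot: [179.3, -0.6, 89.2]
force: [0.3, -0.8, -0.2]
grip_width: 0.087
```

Emit:
{"api": "servo_tool", "payload": {"plan": [[1,[0.4,-0.8,0.7],[0.7,-0.6,-1]],[1,[0.1,-0.2,0.5],[0,0,0]],[1,[0,0,0],[0,0,0]],[1,[0,0,0],[0,0,0]]]}}

```text
time_s: 3.22
tool_pos: [0.5104, 0.1063, 0.0822]
tool_rot: [179.7, 0.1, 90.2]
force: [1.0, 0.2, 0.7]
grip_width: 0.0871
```

Emit:
{"api": "servo_tool", "payload": {"plan": [[1,[0,-0.1,0.4],[0.3,0,0]],[0,[0,0,0],[0,0,0]],[0,[0,0,0],[0,0,0]],[0,[0,0,0],[0,0,0]],[0,[0,0,0],[0,0,0]],[0,[0,0,0],[0,0,0]],[0,[0,0,0],[0,0,0]],[0,[0,0,0],[0,0,0]],[0,[0,0,0],[0,0,0]],[0,[0,0,0],[0,0,0]]], "force": 35}}

```text
time_s: 4.05
tool_pos: [0.5102, 0.1064, 0.0789]
tool_rot: [180.0, 0.1, 90.2]
force: [-0.2, -0.5, -0.1]
grip_width: 0.0352
```

Emit:
{"api": "servo_tool", "payload": {"plan": [[0,[0,0,0],[0,0,0]],[0,[0,0,0],[0,0,0]],[0,[0,0,0],[0,0,0]],[0,[0,0,0],[0,0,0]],[0,[0,0,0],[0,0,0]],[0,[0,0,0],[0,0,0]]]}}

```text
time_s: 4.55
tool_pos: [0.5099, 0.1064, 0.0788]
tool_rot: [-180.0, 0.1, 90.2]
force: [-0.3, -1.1, 0.7]
grip_width: 0.0197
```

Gripped (19.7 mm on a 20 mm grip). Lifting slightly, shifting 100 mm in +y, aligning with the tote.

Emit:
{"api": "servo_tool", "payload": {"plan": [[0,[0,0,-0.5],[0,0,0]],[0,[0,0,-0.5],[0,0,0]],[0,[1.2,0,0],[0,0,-1]],[0,[1.5,0,0],[0,0,0]],[0,[2,0,0],[0,0,0]],[0,[2,0,0],[0,0,0]],[0,[1.5,0,0],[0,0,0]],[0,[1,0,0],[0,0,0]],[0,[0.5,0,0],[0,0,0]],[0,[0,0,0],[0,0,0]],[0,[0,0,0],[0,0,0]]]}}

```text
time_s: 5.47
tool_pos: [0.5053, 0.2112, 0.0881]
tool_rot: [-179.8, 0.1, 91.5]
force: [0.2, -1.3, -2.9]
grip_width: 0.0198
```

Run:
```python
from h import *
a=cam('scene')['image']; b=cam('top')['image']
f=lambda i:cv2.resize(i,(400,400),interpolation=cv2.INTER_CUBIC)
cv2.imwrite('pics/p3.png',np.hstack([f(a[110:290,280:460]),f(b[80:250,220:390])]))
o=env.get_obs();print(o['tool_pos'],o['tool_rot'],o['force'])
```

```text
[0.50555272 0.21040299 0.08811111] [-1.79796492e+02  8.35678818e-02  9.13726744e+01] [ 0.46399821 -0.29959566 -2.53216778]
```

View pics/p3.png

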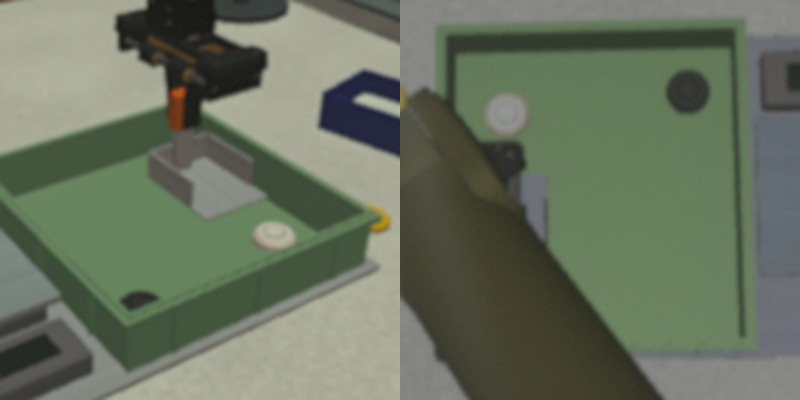

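The scoop is held level, about 9 mm up, facing the white bung. Correcting y and lowering to the floor.

Emit:
{"api": "servo_tool", "payload": {"plan": [[0,[-0.4,0,0.4],[0,0,0]],[0,[0,0,0.4],[0,0,0]],[0,[0,0,0.2],[0,0,0]],[0,[0,0,0],[0,0,0]],[0,[0,0,0],[0,0,0]]]}}

```text
time_s: 5.98
tool_pos: [0.5072, 0.2032, 0.079]
tool_rot: [-179.9, 0.1, 91.1]
force: [0.5, -0.0, -1.9]
grip_width: 0.0199
```

Emit:
{"api": "servo_tool", "payload": {"plan": [[0,[0.3,0,0.1],[0,0,0]],[0,[0,0,0.1],[0,0,0]],[0,[0,0,0],[0,0,0]],[0,[0,0,0],[0,0,0]]]}}

```text
time_s: 6.32
tool_pos: [0.5081, 0.203, 0.0792]
tool_rot: [-179.9, 0.4, 90.9]
force: [-0.3, 0.2, -2.7]
grip_width: 0.02
```

Emit:
{"api": "servo_tool", "payload": {"plan": [[0,[0.3,0,0.3],[0,0,0]],[0,[0.1,0,0.2],[0,0,0]],[0,[0,0,0],[0,0,0]]]}}

```text
time_s: 6.57
tool_pos: [0.5085, 0.203, 0.0792]
tool_rot: [-179.9, 1.0, 90.7]
force: [-0.0, 1.0, -3.0]
grip_width: 0.0198
```

Run:
```python
from h import *
o=env.get_obs();[print(k,np.round(v,3)) for k,v in o.items()]
```

```text
time_s 6.567
qpos [ 15.092  19.016 -46.423 105.598  16.36   62.629 -36.838]
joint_velocities [-0.182 -0.802  0.446 -0.55   0.378  2.066  0.029]
effort [ 4.5100e-01 -3.7702e+01 -6.9870e+00 -2.8368e+01  1.0800e-01  3.1300e-01
 -5.0000e-03]
tool_pos [0.509 0.203 0.079]
tool_rot [-179.885    1.017   90.724]
force [-0.033  0.981 -3.049]
wrist_torque [ 0.093 -0.061  0.01 ]
grip_width 0.02
```

Emit:
{"api": "servo_tool", "payload": {"plan": [[0,[0.6,0,0],[0,-1,0]]]}}

```text
time_s: 6.65
tool_pos: [0.5092, 0.2052, 0.0796]
tool_rot: [-179.9, 2.3, 90.5]
force: [-2.1, -6.4, 7.9]
grip_width: 0.0199
```

Emit:
{"api": "servo_tool", "payload": {"plan": [[0,[0,0,0],[0,0,0]]]}}

```text
time_s: 6.73
tool_pos: [0.5093, 0.2064, 0.08]
tool_rot: [-179.9, 2.3, 90.6]
force: [-0.9, 2.5, -1.7]
grip_width: 0.0194
```

Emit:
{"api": "servo_tool", "payload": {"plan": [[0,[0,0,-0.5],[0,2.3,0]],[0,[0,0,0],[0,0,0]],[0,[0,0,0],[0,0,0]]]}}

```text
time_s: 6.98
tool_pos: [0.5085, 0.2059, 0.083]
tool_rot: [-179.8, -0.0, 90.6]
force: [0.1, -0.3, -2.9]
grip_width: 0.0196
```

Run:
```python
from h import *
a=cam('scene')['image']
cv2.imwrite('pics/p4.png',cv2.resize(a[120:260,290:450],None,fx=4.5,fy=4.2,interpolation=cv2.INTER_CUBIC))
o=env.get_obs();print(o['tool_pos'],o['tool_rot'],o['force'],o['wrist_torque'])
```

```text
[0.50864739 0.20552345 0.08295113] [-1.79797840e+02 -1.33754642e-02  9.05640722e+01] [-0.38794501 -0.35734526 -2.75904401] [-0.01451728 -0.0570775   0.01537425]
```

View pics/p4.png

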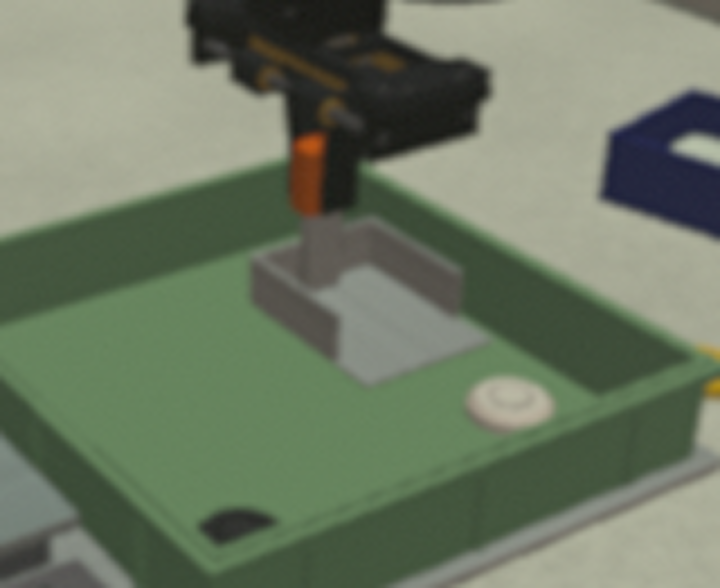

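Level and free, 4 mm up, with the bung dead ahead. Lowering gently, then pushing +x.

Emit:
{"api": "servo_tool", "payload": {"plan": [[0,[0.1,0,0.2],[0,0,-0.5]],[0,[0,0,0.2],[0,0,0]],[0,[0,0,0.05],[0,0,0]],[0,[0,0.6,0.03],[0,0,0]],[0,[0,0.8,0.03],[0,0,0]],[0,[0,0.8,0.03],[0,0,0]]]}}

```text
time_s: 7.53
tool_pos: [0.5285, 0.2099, 0.0791]
tool_rot: [-179.7, 0.2, 91.4]
force: [-3.5, 0.2, 4.3]
grip_width: 0.0197
```

Emit:
{"api": "servo_tool", "payload": {"plan": [[0,[-0.2,0.8,0],[0,0,0.2]],[0,[-0.1,0.8,0.03],[0,0,0]],[0,[0,0.8,0],[0,0,0]],[0,[0,0.8,0.03],[0,0,0]],[0,[0,0.6,0],[0,0,0]]]}}

```text
time_s: 7.95
tool_pos: [0.5696, 0.2104, 0.0793]
tool_rot: [-179.6, 0.1, 91.3]
force: [-3.2, 0.9, 4.3]
grip_width: 0.02
```

Run:
```python
from h import *
a=cam('scene')['image']
cv2.imwrite('pics/p5.png',cv2.resize(a[120:260,310:470],None,fx=4.5,fy=4.2,interpolation=cv2.INTER_CUBIC))
o=env.get_obs();print(o['tool_pos'],o['tool_rot'],o['force'],o['wrist_torque'])
```

```text
[0.57106851 0.21027503 0.07922103] [-1.79674699e+02  2.74996846e-02  9.12170894e+01] [-1.54425832  0.48551089  1.194806  ] [ 0.1996864  -0.00130745 -0.0056242 ]
```

View pics/p5.png

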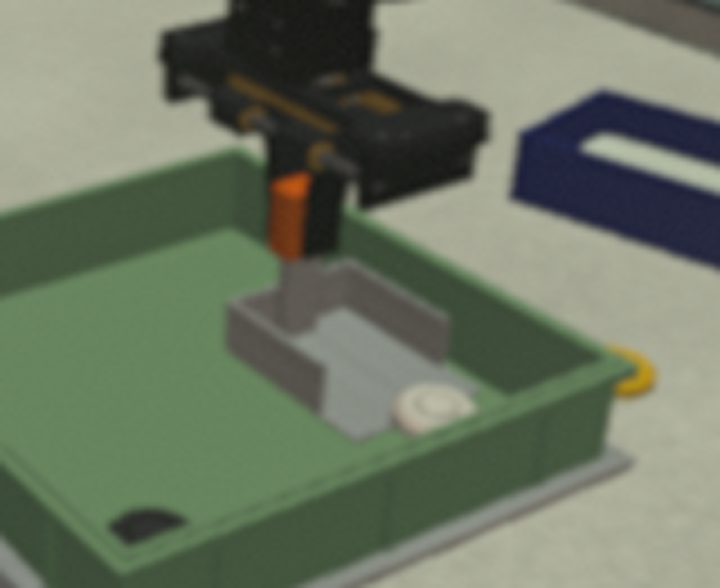

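Bung (432,408) is centred at the lip and moving ahead of it. Continuing.

Emit:
{"api": "servo_tool", "payload": {"plan": [[0,[-0.1,0.8,0.03],[0,0,0]],[0,[0,0.8,0.03],[0,0,0]],[0,[0,0.8,0.03],[0,0,0]],[0,[0,0.8,0.03],[0,0,0]],[0,[0,0.8,0.03],[0,0,0]],[0,[0,0.5,0.03],[0,0,0]]]}}

```text
time_s: 8.5
tool_pos: [0.6158, 0.2143, 0.0797]
tool_rot: [-179.4, -0.1, 91.4]
force: [-6.3, 0.3, 6.9]
grip_width: 0.0196
```

Emit:
{"api": "servo_tool", "payload": {"plan": [[0,[-0.3,0.6,0.03],[0.3,0,0.2]],[0,[-0.1,0.6,0.03],[0,0,0]],[0,[0,0.5,0.03],[0,0,0]],[0,[0,0.4,0],[0,0,0]]]}}

```text
time_s: 8.83
tool_pos: [0.6364, 0.2148, 0.0807]
tool_rot: [-178.9, -0.3, 91.4]
force: [-3.5, 0.4, 5.0]
grip_width: 0.0199
```

Run:
```python
from h import *
a=cam('scene')['image']
cv2.imwrite('pics/p6.png',cv2.resize(a[130:270,320:480],None,fx=4.5,fy=4.2,interpolation=cv2.INTER_CUBIC))
o=env.get_obs();print(o['tool_pos'],o['tool_rot'],o['force'],o['wrist_torque'])
```

```text
[0.63729232 0.21468705 0.08064082] [-178.93328751   -0.28287202   91.32703549] [-2.49347794  1.41038621  3.47013604] [ 0.05702333  0.13417801 -0.05109309]
```

View pics/p6.png

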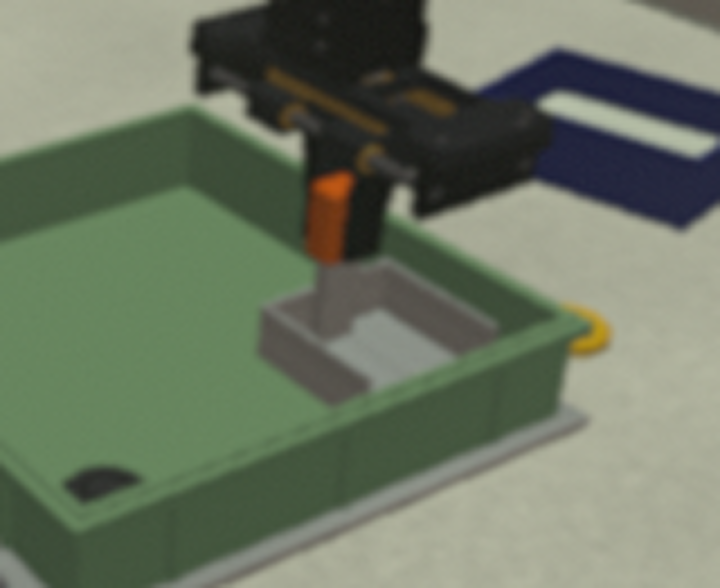

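The bung is now hidden behind the end wall (expected around (430,370)). Pushing the last millimetres until the lip meets the wall.

Emit:
{"api": "servo_tool", "payload": {"plan": [[0,[-0.1,0.4,0],[0,0,0]],[0,[0,0.4,0],[0,0,0]]]}}

```text
time_s: 9.05
tool_pos: [0.6411, 0.2152, 0.0812]
tool_rot: [-178.4, -0.2, 91.4]
force: [-18.9, -2.7, 19.3]
grip_width: 0.0199
```

Lip is against the wall (19 N). Backing off gently, raising and tilting the lip up a little.

Emit:
{"api": "servo_tool", "payload": {"plan": [[0,[0,-0.2,-0.1],[0,0,0]],[0,[0,-0.3,-0.2],[-1.5,0,0]],[0,[0,-0.4,-0.3],[-1.5,0,0]],[0,[0,-0.4,-0.3],[-1.5,0,0]],[0,[0,-0.3,-0.3],[-1.5,0,0]],[0,[0,-0.3,-0.2],[-1,0,0]],[0,[0,0,0],[0,0,0]],[0,[0,0,0],[0,0,0]]]}}

```text
time_s: 9.72
tool_pos: [0.6213, 0.2057, 0.0839]
tool_rot: [174.7, 0.2, 91.1]
force: [0.6, -0.2, -2.4]
grip_width: 0.0196
```

Run:
```python
from h import *
a=cam('scene')['image'];b=cam('top')['image']
f=lambda i:cv2.resize(i,(400,400),interpolation=cv2.INTER_CUBIC)
cv2.imwrite('pics/p7.png',np.hstack([f(a[140:260,340:460]),f(b[80:200,230:350])]))
o=env.get_obs();print(o['tool_pos'],o['tool_rot'],o['force'],o['wrist_torque'])
```

```text
[0.62149431 0.20589491 0.083925  ] [1.74774712e+02 1.25956538e-01 9.11016687e+01] [-0.06157735  0.12867194 -3.45331846] [-0.05040054  0.19647361 -0.03207317]
```

View pics/p7.png

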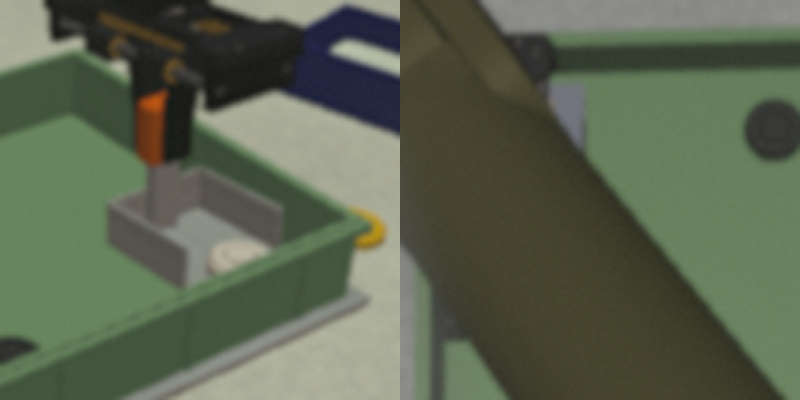

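The bung (238,258) lies in the scoop, past the lip; the grey bung is untouched. Lifting slowly.

Emit:
{"api": "servo_tool", "payload": {"plan": [[0,[0,0,-0.4],[-1,0,0]],[0,[0,0,-0.7],[-1,0,0]],[0,[0,0,-0.9],[0,0,0]],[0,[0,0,-1],[0,0,0]],[0,[0,0,-1],[0,0,0]],[0,[0,0,-1],[0,0,0]],[0,[0,0,-1],[0,0,0]],[0,[0,0,-1],[0,0,0]],[0,[0,0,-1],[0,0,0]],[0,[0,0,-0.7],[0,0,0]],[0,[0,0,-0.4],[0,0,0]],[0,[0,0,0],[0,0,0]],[0,[0,0,0],[0,0,0]]]}}

```text
time_s: 10.9
tool_pos: [0.6112, 0.2069, 0.1866]
tool_rot: [172.3, 0.0, 91.1]
force: [-0.6, -0.1, -3.1]
grip_width: 0.0199
```

Run:
```python
from h import *
c=cam('scene');a=c['image']
cv2.imwrite('pics/p8.png',cv2.resize(a[90:230,310:470],None,fx=4.5,fy=4.2,interpolation=cv2.INTER_CUBIC))
o=env.get_obs();print(o['time_s'],o['tool_pos'],o['tool_rot'],o['force'],o['qpos'])
```

```text
10.95 [0.611218   0.20687395 0.18645759] [1.72338084e+02 2.56563973e-03 9.10943875e+01] [-0.53710291  0.21767006 -3.77285081] [ 14.86864847  18.88682001 -45.6483909   92.57871299  18.26624389
  67.96145136 -33.3137811 ]
```

View pics/p8.png

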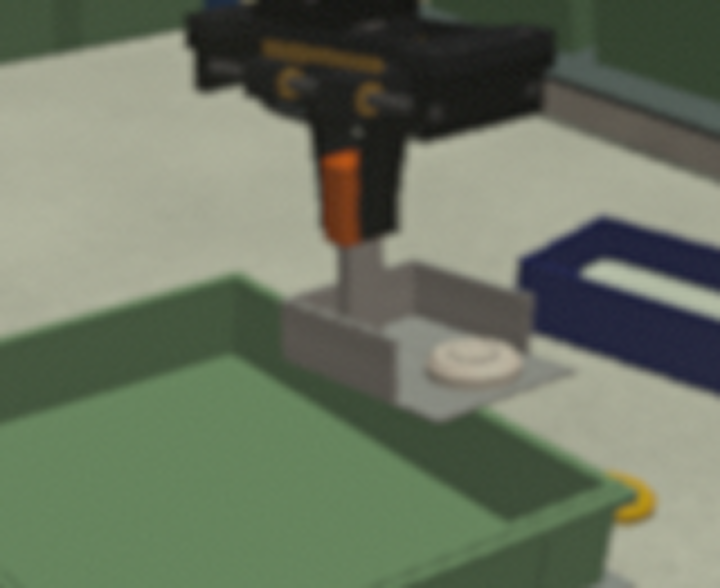

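The bung (475,360) sits centred in the raised scoop, well behind the lip. Carrying toward the pan.

Emit:
{"api": "servo_tool", "payload": {"plan": [[0,[-0.3,-0.1,0],[0,0,0]],[0,[-0.6,-0.2,0],[0,0,0]],[0,[-0.9,-0.3,0],[0,0,0]],[0,[-1.2,-0.4,0],[0,0,0]],[0,[-1.5,-0.4,0],[0,0,0]],[0,[-1.8,-0.4,0],[0,0,0]],[0,[-1.8,-0.4,0],[0,0,0]],[0,[-1.8,-0.4,0],[0,0,0]],[0,[-1.8,-0.4,0],[0,0,0]],[0,[-1.8,-0.4,0],[0,0,0]],[0,[-1.8,-0.4,0],[0,0,0]],[0,[-1.8,-0.4,0],[0,0,0]],[0,[-1.8,-0.4,0],[0,0,0]],[0,[-1.8,-0.4,0],[0,0,0]],[0,[-1.8,-0.4,0],[0,0,0]],[0,[-1.5,-0.4,0],[0,0,0]],[0,[-1.2,-0.3,0],[0,0,0]],[0,[-0.9,-0.2,0],[0,0,0]],[0,[-0.6,-0.1,0],[0,0,0]],[0,[-0.3,0,0],[0,0,0]]]}}

```text
time_s: 12.62
tool_pos: [0.5346, -0.0943, 0.1675]
tool_rot: [173.5, 0.5, 90.5]
force: [0.4, -0.1, -2.3]
grip_width: 0.0195
```

Emit:
{"api": "servo_tool", "payload": {"plan": [[0,[-0.5,0.1,0.1],[0,0.3,-0.5]],[0,[-0.8,0.2,0.2],[0,0,0]],[0,[-0.8,0.2,0.3],[0.7,0,0]],[0,[-0.6,0.1,0.4],[0.7,0,0]],[0,[-0.3,0,0.5],[0.7,0,0]],[0,[0,0,0.6],[0.7,0,0]],[0,[0,0,0.6],[0.7,0,0]],[0,[0,0,0.5],[0.7,0,0]],[0,[0,0,0.3],[0.7,0,0]],[0,[0,0,0.1],[0.7,0,0]],[0,[0,0,0],[0,0,0]],[0,[0,0,0],[0,0,0]]]}}

```text
time_s: 13.62
tool_pos: [0.5462, -0.1236, 0.1266]
tool_rot: [179.8, -0.0, 91.4]
force: [-0.8, -0.4, -3.4]
grip_width: 0.0197
```

Run:
```python
from h import *
a=cam('scene')['image'];b=cam('top')['image']
f=lambda i:cv2.resize(i,(400,400),interpolation=cv2.INTER_CUBIC)
cv2.imwrite('pics/p9.png',np.hstack([f(a[140:300,190:350]),f(b[80:240,310:470])]))
o=env.get_obs();print(o['tool_pos'],o['tool_rot'],o['force'],o['wrist_torque'])
```

```text
[ 0.54618794 -0.12383395  0.12688462] [1.79737251e+02 3.21115089e-03 9.13953211e+01] [ 0.90239431  0.71638944 -3.25984639] [ 0.0591138   0.01110324 -0.00134594]
```

View pics/p9.png

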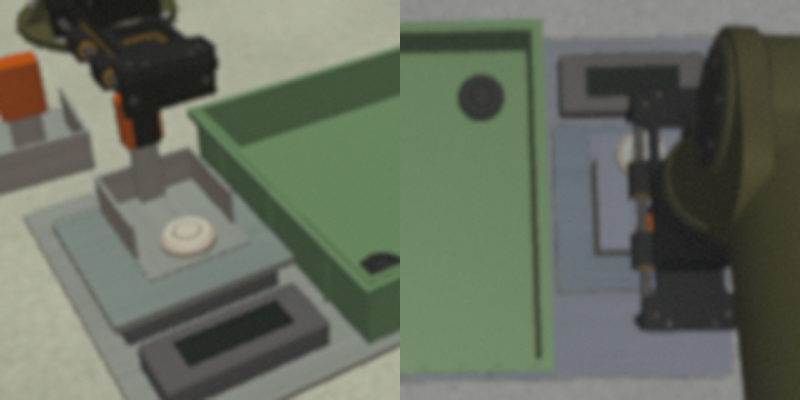

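Run:
```python
from h import *
c=cam('top');print('pan',ray(c,405.8,162.5,.045))
c=cam('scene');im=c['image']
u,v=190+188/2.5,140+236/2.5
print('bung',ray(c,u,v,.061+.018), 'scoop origin',.5462+.046,-.1238+.001)
```

```text
pan [ 0.58565842 -0.12511424  0.045     ]
bung [ 0.63833509 -0.12388032  0.079     ] scoop origin 0.5922000000000001 -0.12279999999999999
```

```bash
cat > b.py <<'E'
from h import *
def bung(o,zc,roi):
    # fit bung position and grip position in the scene picture; o=scoop origin guess, zc=underside height
    c=cam('scene');im=c['image'];hsv=cv2.cvtColor(im,cv2.COLOR_BGR2HSV).astype(int)
    x0,y0,x1,y1=roi
    M=np.zeros(im.shape[:2],bool);M[y0:y1,x0:x1]=True
    w=M&(hsv[...,2]>165)&(im[...,2].astype(int)-im[...,0]>5)
    n,l,s,ce=cv2.connectedComponentsWithStats(w.astype(np.uint8));i=1+s[1:,4].argmax();print('white',s[i],ce[i])
    t=np.linspace(0,2*np.pi,40)
    for bx in(30,35,40,45,50):
        P=[[o[0]+bx/1e3+r*np.cos(a),o[1]+r*np.sin(a),zc+.002+z] for r,z in((.0185,0),(.023,.0045),(.023,.016)) for a in t]
        h=cv2.convexHull(proj(c,P).astype(np.float32)); m=cv2.moments(h)
        b=h[:,0]; print(bx,np.round([m['m10']/m['m00'],m['m01']/m['m00']],1),'bbox',np.round(b.min(0)),np.round(b.max(0)))
    g=M&(hsv[...,0]<18)&(hsv[...,1]>150)&(hsv[...,2]>80); 
    p=np.argwhere(g)[:,::-1]; print('orange',p.min(0),p.max(0),'model grip corners',np.round(proj(c,[[o[0]-.046+a,o[1]+b,zc+z] for a,b,z in((.01,-.018,.06),(-.01,-.018,.06),(-.01,-.018,.108),(.01,.018,.06))])).tolist())
E
python3 -c "
from b import *
bung((.5922,-.1228),.061,(225,150,310,260))"
```

```text
white [261 150  49  29 833] [290.84633854 160.97478992]
30 [262.9 232.6] bbox [251. 223.] [274. 242.]
35 [263.8 233.9] bbox [252. 225.] [275. 243.]
40 [264.8 235.2] bbox [253. 226.] [276. 245.]
45 [265.7 236.5] bbox [254. 227.] [277. 246.]
50 [266.7 237.8] bbox [255. 228.] [278. 247.]
orange [236 177] [243 198] model grip corners [[240.0, 201.0], [237.0, 196.0], [234.0, 177.0], [256.0, 196.0]]
```

```bash
python3 -c "
from b import *
bung((.5922,-.1228),.061,(245,218,285,250))" | head -1
```

```text
white [255 227  19  13 205] [264.11219512 233.07317073]Traceback (most recent call last):
  File "<string>", line 3, in <module>
    bung((.5922,-.1228),.061,(245,218,285,250))
    ~~~~^^^^^^^^^^^^^^^^^^^^^^^^^^^^^^^^^^^^^^^
  File "b.py", line 15, in bung
    p=np.argwhere(g)[:,::-1]; print('orange',p.min(0),p.max(0),'model grip corners',np.round(proj(c,[[o[0]-.046+a,o[1]+b,zc+z] for a,b,z in((.01,-.018,.06),(-.01,-.018,.06),(-.01,-.018,.108),(.01,.018,.06))])).tolist())
                                             ~~~~~^^^
    return umr_minimum(a, axis, None, out, keepdims, initial, where)
ValueError: zero-size array to reduction operation minimum which has no identity
```

The bung is at about x = 37 mm in the scoop, as geometry predicts, so it has margin. Setting down gently.

Emit:
{"api": "servo_tool", "payload": {"plan": [[0,[0,-0.2,0.3],[0.2,0,0]],[0,[0,-0.3,0.3],[0,0,0]],[0,[0,0,0.3],[0,0,0]],[0,[0,0,0.2],[0,0,0]],[0,[0,0,0.2],[0,0,0]],[0,[0,0,0.1],[0,0,0]],[0,[0,0,0],[0,0,0]]]}}

```text
time_s: 14.5
tool_pos: [0.54, -0.1252, 0.1121]
tool_rot: [179.9, 0.1, 91.3]
force: [-0.3, 0.9, -2.2]
grip_width: 0.0197
```

Emit:
{"api": "servo_tool", "payload": {"plan": [[0,[0,0,0.15],[0,0,0]],[0,[0,0,0.1],[0,0,0]],[0,[0,0,0],[0,0,0]]]}}

```text
time_s: 14.75
tool_pos: [0.5406, -0.1251, 0.111]
tool_rot: [179.9, 0.1, 91.3]
force: [1.2, 0.4, -3.2]
grip_width: 0.0194
```

Emit:
{"api": "servo_tool", "payload": {"plan": [[0,[0,0,0.12],[0,0,0]],[0,[0,0,0.1],[0,0,0]],[0,[0,0,0],[0,0,0]]]}}

```text
time_s: 15.0
tool_pos: [0.5413, -0.1249, 0.1108]
tool_rot: [179.8, 0.2, 91.3]
force: [0.4, 0.3, -2.9]
grip_width: 0.0201
```

Emit:
{"api": "servo_tool", "payload": {"plan": [[0,[0,0,0.15],[0,0,0]]]}}

```text
time_s: 15.08
tool_pos: [0.5417, -0.1247, 0.1104]
tool_rot: [179.8, 0.2, 91.3]
force: [-5.1, 1.9, 14.6]
grip_width: 0.0198
```

Firm contact with the pan (z as predicted). One idle row, then release slowly.

Emit:
{"api": "servo_tool", "payload": {"plan": [[0,[0,0,0],[0,0,0]],[0,[0,0,0],[0,0,0]],[0.3,[0,0,0],[0,0,0]],[0.4,[0,0,0],[0,0,0]],[0.5,[0,0,0],[0,0,0]],[0.6,[0,0,0],[0,0,0]],[0.7,[0,0,0],[0,0,0]],[0.7,[0,0,0],[0,0,0]],[0.7,[0,0,0],[0,0,0]]]}}

```text
time_s: 15.83
tool_pos: [0.5439, -0.1251, 0.1109]
tool_rot: [179.5, 0.2, 91.3]
force: [0.0, 0.1, 1.0]
grip_width: 0.0568
```

Emit:
{"api": "servo_tool", "payload": {"plan": [[0.7,[0,-0.2,-0.5],[0,0,0]],[0.7,[0,0,-1],[0,0,0]],[0.7,[0,0,-1.5],[0,0,0]],[0.7,[0,0,-2],[0,0,0]],[0.7,[0,0,-2],[0,0,0]],[0.7,[0,0,-2],[0,0,0]],[0.7,[0,0,-2],[0,0,0]],[0.7,[0,0,-1],[0,0,0]],[0.7,[0,0,0],[0,0,0]],[0.7,[0,0,0],[0,0,0]],[0.7,[0,0,0],[0,0,0]]]}}

```text
time_s: 16.75
tool_pos: [0.54, -0.1239, 0.2417]
tool_rot: [179.4, 0.3, 91.4]
force: [0.4, 0.8, -0.4]
grip_width: 0.0608
```

```bash
python3 - <<'E'
from h import *
a=cam('scene')['image'];b=cam('top')['image']
f=lambda i:cv2.resize(i,(400,400),interpolation=cv2.INTER_CUBIC)
cv2.imwrite('pics/p10.png',np.hstack([f(a[140:300,190:350]),f(b[80:240,310:470])]))
o=env.get_obs();print(o['tool_pos'],o['tool_rot'],o['force'],o['grip_width'])
E
python3 -c "
from b import *
bung((.5877,-.124),.045,(225,170,310,275))"
```

```text
[ 0.53961213 -0.12380361  0.24094077] [179.45836533   0.28372772  91.37770753] [-0.58098845 -0.09154374 -0.14949042] 0.06093789932864165
white [ 225  170   81   46 1214] [251.92586491 184.91021417]
30 [262.3 237.8] bbox [251. 229.] [274. 247.]
35 [263.2 239. ] bbox [252. 230.] [275. 248.]
40 [264.1 240.3] bbox [253. 231.] [276. 250.]
45 [265.1 241.6] bbox [254. 232.] [277. 251.]
50 [266.1 242.9] bbox [254. 234.] [278. 252.]
orange [236 181] [253 204] model grip corners [[240.0, 206.0], [237.0, 202.0], [234.0, 183.0], [256.0, 201.0]]
```

View pics/p10.png

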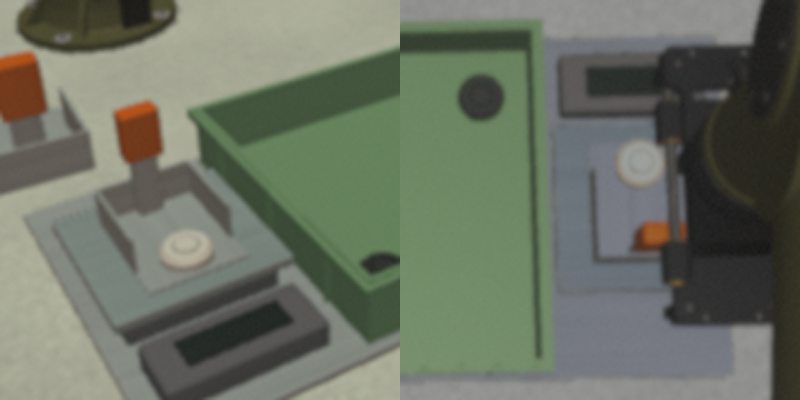

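The scoop stands upright and released on the pan. The bung at (188,249) is in it, the gripper is 13 cm up and clear, and the grey bung at (481,97) is unmoved. Handing in.

```bash
python3 -c "
from cell import env
print(env.sign_off())"
```

```text
the job is handed in; nothing more can be done
None
```

The job is handed in at about 17 s of the 48 s allowed. I gripped the smaller scoop (the one in the tote), pushed it into the +x/+y corner until the lip met the end wall, and lifted it out with the white bung in it. I then set it down on the pan, pressing until contact showed, and released it.

**Last checks:**
- **Scoop:** it stands upright on the pan with its origin at about (0.587, -0.124). I measured the pan centre at (0.586, -0.125).
- **White bung:** it lies in the scoop at about x = 37 mm, inside the 50 mm limit.
- **Grey bung:** it has not moved in the images.
- **Gripper:** it is open and clear, 13 cm above where it let go.

**What failed or disagreed:**
- My first lowering onto the tote floor tilted the scoop sideways by about 2 degrees. I raised it, levelled it and lowered it again.
- The force reading stayed near -3 N at rest contact, so I judged contact with the pan from a short press of about 15 N and from the height.
- One single-ray estimate put the bung at 46 mm in the scoop. The outline comparison and the geometry both gave about 37 mm, and I went by those.
- The automatic white-bung detection in the final check caught the bench instead, so the final 37 mm comes from pixels I read by eye.

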